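Click a clutch head over to its next detent and return it to the row

TASK

Lift the loose clutch head out of the blue tray by its housing, set it down flat in the steel holding fixture and let go, then turn the knob on top clockwise until it clicks over into its next detent. Take the head again crosswise, so that your fingers clear its neighbours, and stand it squarely in the row, on the rubber pad of the empty place on the little blue shelf. Touch the knob only while the head sits in the fixture, do not drop the head, and leave the finished heads and the other things on the bench where they are.

Things in the scene. Friction and masses are not known exactly. Their poses are not given: they have to be found in the camera images.
- head: the clutch head to be worked on, the one that stands in the blue tray: a plain aluminium housing 60 (x) x 50 (y) x 44 mm high with vertical sides; on top a flat dial, radius 22 mm, 5 mm thick, and on that a knob bar; 77 mm high overall, about 0.55 kg. Origin: centre of its underside; z up. Half a turn about z makes no difference. Grip the housing, tips no lower than about 15 mm above its underside
- knob: the black knob bar on top of the head: 40 mm long (its own x), 14 mm thick (y), 28 mm high (z). Origin: on the turning axis, at the bar's underside, 49 mm above the head's underside. It turns with the dial
- dial (a joint): angle of the knob on the head, rad, growing clockwise seen from above. 0: first detent, bar along the head's x; 1.2: next detent. A spring plunger resists up to about 0.6 (at most 0.15 N m), then throws the knob on to 1.2, an end stop; short of that it springs back
- fixture: fixed steel holding fixture: base plate 130 x 130 x 12 mm; on it four walls 12 mm high and 12 mm thick round a pocket 66 (x) x 56 (y) mm, whose floor is the plate's top. Origin: centre of the plate's underside, so the pocket floor is 12 mm above it; the head goes in with its x along the fixture's x (either way round), its underside on the pocket floor, and is kept from turning there
- tray: fixed blue open tray, 82 (x) x 196 (y) x 40 mm high, walls and floor 4 mm; a divider at y = 38 mm. The head stands on the floor of the larger compartment (inside 74 mm in x, y from -94 to 36 mm) at about y = -29 mm, its x about along the tray's x: the walls are too near the head's x sides for fingers, the y sides are free. Origin: centre of its underside
- shelf: fixed low blue sheet-metal shelf, 100 (x) x 220 (y) mm, top 35 mm above its underside. Three places 62 mm apart along its y, at x = 0. Origin: centre of its underside, on the bench
- place: the empty place in the row: a dark rubber pad 62 (x) x 52 (y) mm, 1 mm thick (seen only), lying on the shelf in one of the three places. Origin: centre of its underside, on the shelf's top; x is the direction the head's x must have (either way round). A neighbour's side is only 12 mm from the side of a well placed head, in y
- mate1: a finished clutch head standing in the row, same shape as the head but with its knob already turned; origin and axes as the head's
- mate2: another finished clutch head standing in the row; origin and axes as the head's
- bearing: steel ring 40 mm across, 14 mm high, in the tray's small compartment; a bystander
- carton: small cardboard box 70 x 90 x 55 mm on the bench; a bystander
- spray: grey can, 52 mm across, 150 mm high; a bystander
- chuck: steel drill chuck, 42 mm across, 50 mm high; a bystander
- spanner: steel spanner lying at the left of the bench; a bystander
- driver: screwdriver with a black handle lying on the bench; a bystander
- spacer: dark steel ring 48 mm across, 18 mm high; a bystander

How it is judged:
On the way, in this order (a step that is already met when the one before it is completed fails the run):
1. the clutch head sits down in the fixture's pocket, let go, its knob not yet turned (horizontal distance between head and fixture below 0.007 m and z of head in the frame of fixture below 0.015 m and angle between the x axis of head and the x axis of fixture, either way round below 0.15 rad and angle between head's own z axis and vertical below 0.06 rad and contact force between the fingers and head below 0.05 N and value of joint dial below 0.25 rad), for 0.2 s.
2. with the head sitting in the fixture, the knob is turned past its detent into the next one (horizontal distance between head and fixture below 0.007 m and z of head in the frame of fixture below 0.015 m and angle between the x axis of head and the x axis of fixture, either way round below 0.15 rad and angle between head's own z axis and vertical below 0.06 rad and value of joint dial above 1.05 rad), for 0.2 s.
3. the head is lifted out of the fixture by its housing (z of head in the frame of fixture above 0.03 m and contact force between the fingers and head above 1 N), for 0.1 s.
At the end, for the whole second after the job is handed in: The head stands upright on the empty place's pad: centre within 10 mm, x axis within 0.14 rad of the pad's (either way), underside within 5 mm of the shelf, tilt under 0.05 rad, at rest, its knob in the second detent (dial over 1.05), the finished heads within 15 mm of their starts (horizontal distance between head and place below 0.01 m and z of head in the frame of place below 0.005 m and angle between the x axis of head and the x axis of place, either way round below 0.14 rad and angle between head's own z axis and vertical below 0.05 rad and value of joint dial above 1.05 rad and linear speed of head below 0.01 m/s and distance of each of mate1, mate2 from where it was at the start of the episode below 0.015 m); the robot touches nothing.
It fails at once if the knob is held or pushed by the fingers (over 2 N) while the head is not sitting in the fixture (contact force between the fingers and knob above 2 N and (z of head in the frame of fixture above 0.022 m or horizontal distance between head and fixture above 0.015 m)).
It fails at once if the head is dropped (falls faster than 0.45 m/s, out of the fingers) (contact force between the fingers and head below 0.05 N and linear speed of head above 0.45 m/s).
It fails at once if a finished head in the row is shoved more than 15 mm or tipped (distance of any of mate1, mate2 from where it was at the start of the episode above 0.015 m or angle between any of mate1, mate2's own z axis and vertical above 0.25 rad).
It fails at once if a bystander is moved more than 30 mm (distance of any of bearing, carton, spray, chuck, spanner, driver, spacer from where it was at the start of the episode above 0.03 m).
It also fails if it takes over 72 s, if anything falls off the work surface, if the arm or the gripper's body presses on something with over 40 N, if the wrist force passes 120 N, or if a joint passes its speed limit or range.

ROBOT

A 7-joint arm with a two-finger parallel gripper is mounted at the origin on the work surface. World frame = base frame: x ahead of the robot, y to its left, z up, the work surface at z = 0. Lengths are in m, angles in rad, forces in N, time in s.
With the tool pointing down it reaches from about 0.4 to 0.85 m from the base axis. Payload 4.5 kg.
Tool frame: the origin (TCP) lies at the very end of the fingers, on their centre line; the grasp point (between the pads) lies 19 mm behind it; z points along the fingers, y is the direction in which the jaws open and shut (so a half turn about z gives the same grasp; the last joint's range is limited). The gripper opens to 85 mm and grips with 20 to 120 N. Pads are 22 mm wide; open, the fingers measure 114 mm over their backs; the gripper's body (76 mm by 85 mm) begins 54 mm behind the grasp point. The pads swing forward as they close: fully open they stand 13 mm farther back than shut.
Start: joints at [1.34, 0.689, -0.195, 1.565, 0.157, 0.902, -0.215], TCP at [0.164, -0.603, 0.231] pointing down, gripper open.
Joint ranges: [-3.01, 3.01], [-0.46, 2.08], [-1.47, 1.51], [0.13, 2.56], [-1, 4.14], [0.04, 2.09], [-2.66, 2.66]. Speed limits (rad/s): [2.57, 2.57, 3.14, 3.14, 3.14, 3.14, 3.14].

INTERFACE

Orientations are given as a 3x3 rotation matrix whose columns are the frame's x, y, z axes.
In Python, from plant import manip gives the robot as it stands. The module is installed in compiled form; this text tells all that it offers. Calls block until the motion is done:
- manip.move_pose(position, orientation): joint-space move of the TCP to a pose.
- manip.line_to(position, rotation=None, velocity=0.15): straight line of the TCP; rotation=None keeps the orientation; velocity is the mean speed in m/s.
- manip.move_joints(angles): joint-space move.
- manip.command_gripper(opening): finger opening in m; the grip force is fixed at half the most; returns when the fingers have stopped.
- manip.sleep(seconds).
- manip.inverse_kinematics(position, orientation): joint angles nearest the present ones, or None.
- manip.state(): the state.
- manip.get_image(name): name is "scene" or "top" or "wrist"; returns a dict with "color" (384x512x3 uint8, red, green, blue), "depth" (384x512 float32, m along the optical axis (not along the pixel's ray), 0 where there is no reading), "fx", "fy", "cx", "cy" (pixels), "R" (3x3) and "t" (3): a world point X has camera coordinates R X + t. Camera axes: x right, y down, z forward; pixel columns grow to the right and rows downward; lengths in m; the calibration is good to about 2 mm. The wrist camera is an equidistant fisheye: a pixel r from the principal point sees the ray r / f radians off the axis. A picture is of the moment at which its call begins.
A pose or a line that the arm cannot do raises manip.PlanningError and nothing moves.
- manip.hand_in(): hands the job in, once; it reports no verdict.
The state is a dict: "time": time; "joints": joint angles; "joint_velocities": joint speeds; "tau": joint torques, N m; "tcp_pos": TCP position; "orientation": TCP orientation; "wrist_force": force on the tool from outside, world axes, zero at the start; "wrist_torque": the same for the moment, N m; "width": finger opening in m.
Only numpy, scipy, OpenCV 4.12 (cv2) and the standard library are available. Lean on these libraries where they do the work, as an engineer would, in place of code of your own. Each camera call takes 0.05 s, during which the arm holds its last target. There are 200 camera calls.

## Working session

There is one attempt and no reset: what is moved stays moved. The work goes in short steps, each a Python script; the robot and the scene stay as the last script left them, time stands still between calls to the robot, and variables do not carry over. Pictures are saved under pics/ and viewed, about 8 in all and at most 12, crops included, and the job is handed in when it is done.

```bash
mkdir -p pics; cat > h.py <<'E'
import numpy as np, cv2
from plant import manip
def grab(name):
    im=manip.get_image(name); np.savez('pics/%s.npz'%name,**im); return im
def cloud(im):
    d=im['depth']; v,u=np.mgrid[:d.shape[0],:d.shape[1]]
    P=np.stack([(u-im['cx'])/im['fx']*d,(v-im['cy'])/im['fy']*d,d],-1)
    return (P-im['t'])@im['R']
def ray(im,uv,z):
    d=np.array([(uv[0]-im['cx'])/im['fx'],(uv[1]-im['cy'])/im['fy'],1.])@im['R']
    c=-im['R'].T@im['t']; return c+d*(z-c[2])/d[2]
def down(a):
    "tool pointing down, jaw axis (y) at angle a from world x"
    y=np.array([np.cos(a),np.sin(a),0]); z=np.array([0,0,-1.]); return np.stack([np.cross(y,z),y,z],1)
E
python3 - <<'E'
from h import *
for n in('top','scene'):
    im=grab(n); cv2.imwrite(f'pics/{n}0.png',cv2.resize(im['color'][:,:,::-1],(800,600),interpolation=cv2.INTER_CUBIC))
    print(n,im['fx'],-im['R'].T@im['t'],im['R'][2], (im['depth']>0).mean())
s=manip.state();print(s['time'],s['width'],s['orientation'])
E
```

```text
top 386.51767987890275 [5.04292324e-01 4.70620805e-04 1.29436871e+00] [ 0.10617789  0.01577136 -0.99422207] 0.9958902994791666
scene 421.917053807497 [ 0.97270778 -0.63577133  0.99992976] [-0.29084106  0.55492985 -0.77939999] 0.9961039225260416
0.1 0.08538438868987389 [[ 9.65117116e-01  2.61817929e-01 -5.69740142e-04]
 [ 2.61818520e-01 -9.65115752e-01  1.62725411e-03]
 [-1.23820885e-04 -1.71965931e-03 -9.99998514e-01]]
```

View pics/top0.png

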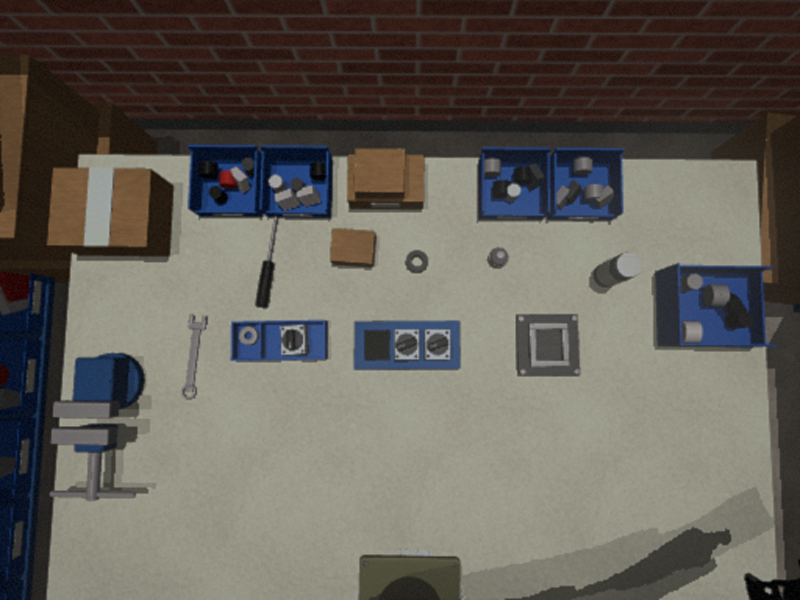

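View pics/scene0.png

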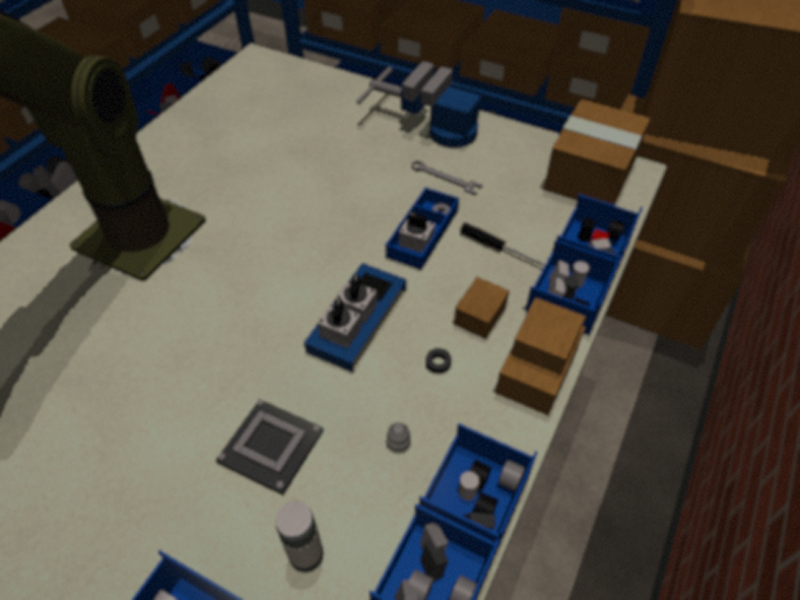

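Top view (800x600): the tray is at about (279,340) with the head at (292,339), the shelf at (407,344) with its pad at (377,345), and the mates are at (406,344) and (437,344). The fixture is at (548,345). In the scene view, the knobs on the two finished heads are turned. Next I'll measure these positions.

```bash
cat > m1.py <<'E'
from h import *
im=grab('top'); C=cloud(im); k=512/800
hsv=cv2.cvtColor(im['color'],cv2.COLOR_RGB2HSV)
def rect(mask,box,z,name):
    m=np.zeros(mask.shape,np.uint8); u0,v0,u1,v1=[int(a*k) for a in box]; m[v0:v1,u0:u1]=mask[v0:v1,u0:u1]
    m=cv2.morphologyEx(m,cv2.MORPH_CLOSE,np.ones((3,3)))
    c=max(cv2.findContours(m,cv2.RETR_EXTERNAL,cv2.CHAIN_APPROX_NONE)[0],key=cv2.contourArea)[:,0]
    P=np.array([ray(im,p,z)[:2] for p in c]); (x,y),(w,h),a=cv2.minAreaRect((P*1000).astype(np.float32))
    print(name,round(x,1),round(y,1),'size',round(w,1),round(h,1),'ang',round(a,1),'medz',np.median(C[...,2][m>0]).round(4))
H,S,V=[hsv[...,i].astype(int) for i in range(3)]
blue=((S>110)&(H>100)&(H<130)).astype(np.uint8)
rect(blue,(220,305,340,375),.040,'tray')
rect(blue,(345,305,470,380),.035,'shelf')
light=((S<60)&(V>110)).astype(np.uint8)
rect(light,(272,318,315,360),.048,'head')
rect(light,(393,322,421,368),.079,'mateA')
rect(light,(423,322,455,368),.079,'mateB')
rect(((V<60)&(S<120)).astype(np.uint8),(357,322,391,368),.036,'pad')
plate=((V<110)&(S<90)).astype(np.uint8)
rect(plate,(500,300,595,385),.012,'plate')
rect(light,(522,322,574,372),.024,'walls')
for n,p in dict(head=(292,329),mate=(406,333),pad=(377,345),wall=(548,326),floor=(548,345),plate=(525,345)).items():
    u,v=int(p[0]*k),int(p[1]*k); print(n,C[v,u].round(4),hsv[v,u])
E
python3 m1.py
```

```text
tray 540.3 277.4 size 79.9 196.0 ang 2.4 medz 0.0066
shelf 534.3 10.9 size 94.0 214.7 ang 0.8 medz 0.0361
head 541.9 248.3 size 58.3 48.6 ang 1.8 medz 0.0472
mateA 534.7 10.7 size 56.3 44.0 ang 0.8 medz 0.08
mateB 535.6 -50.4 size 56.4 47.1 ang 0.6 medz 0.0802
pad 533.3 74.4 size 55.2 48.9 ang 1.0 medz 0.0367
plate 539.1 -285.1 size 128.3 132.7 ang 0.8 medz 0.0131
walls 538.7 -286.3 size 87.9 78.5 ang 0.8 medz 0.0249
head [0.5646 0.2517 0.0426] [ 60   2 129]
mate [0.5567 0.0142 0.0755] [108  11 111]
pad [0.5349 0.0729 0.0347] [40 16 47]
wall [ 0.5793 -0.2831  0.0244] [  6   9 142]
floor [ 0.5406 -0.2861  0.009 ] [50 10 77]
plate [ 0.5398 -0.2389  0.0145] [10 10 80]
```

```bash
python3 - <<'E'
from h import *
r=np.radians
F=[.539,-.286];T=[.542,.248];P=[.5335,.0745]
for n,xy,z,angs in(('fix',F,.2,(90.8,20,-89.2,-160,.8,180.8,-70)),('fixlow',F,.028,(90.8,-89.2,.8,180.8)),('tray',T,.02,(91.8,-88.2)),('tray',T,.2,(91.8,-88.2)),('place',P,.052,(.8,180.8)),('place',P,.2,(.8,180.8))):
    for a in angs:
        q=manip.inverse_kinematics([*xy,z],down(r(a))); print(n,z,a,None if q is None else np.round(q,2))
R=down(r(-89.2)); manip.move_pose([.48,-.286,.24],R)
im=grab('wrist'); cv2.imwrite('pics/w1.png',cv2.resize(im['color'][:,:,::-1],(800,600)))
s=manip.state(); print(s['time'],s['tcp_pos'],-im['R'].T@im['t'],im['R'][2],im['fx'],im['cx'],im['cy'])
E
```

```text
fix 0.2 90.8 [ 0.89  0.85 -0.92  1.62  0.76  1.06  1.33]
fix 0.2 20 [ 0.72  0.75 -0.56  1.63  0.48  0.9   0.32]
fix 0.2 -89.2 [ 0.45  0.7  -0.07  1.65  0.06  0.79 -1.2 ]
fix 0.2 -160 [ 0.25  0.72  0.29  1.66 -0.27  0.8  -2.13]
fix 0.2 0.8 [ 0.68  0.74 -0.48  1.64  0.42  0.87  0.05]
fix 0.2 180.8 [ 0.2   0.74  0.4   1.66 -0.36  0.81 -2.38]
fix 0.2 -70 [ 0.51  0.71 -0.16  1.65  0.15  0.8  -0.95]
fixlow 0.028 90.8 [ 0.78  1.04 -0.68  1.72  0.94  0.74  1.19]
fixlow 0.028 -89.2 [ 0.43  0.95 -0.03  1.74  0.05  0.45 -1.19]
fixlow 0.028 0.8 [ 0.57  0.96 -0.28  1.73  0.48  0.51 -0.  ]
fixlow 0.028 180.8 [ 0.25  0.98  0.3   1.75 -0.55  0.49 -2.22]
tray 0.02 91.8 [-0.42  0.96 -0.14  1.78  0.29  0.42  0.83]
tray 0.02 -88.2 [-0.78  1.03  0.5   1.8  -0.9   0.55 -1.22]
tray 0.2 91.8 [-0.02  0.83 -0.91  1.67  0.75  1.03  0.42]
tray 0.2 -88.2 [-0.54  0.69  0.05  1.7  -0.05  0.76 -2.  ]
place 0.052 0.8 [-0.11  0.87 -0.2   1.95  0.43  0.36 -0.63]
place 0.052 180.8 [-0.48  0.92  0.44  1.97 -0.89  0.45 -2.49]
place 0.2 0.8 [ 0.06  0.65 -0.46  1.85  0.41  0.74 -0.62]
place 0.2 180.8 [-0.78  0.89  1.09  1.89 -0.96  1.   -2.37]
1.8417 [ 0.47917298 -0.28759973  0.2399635 ] [ 0.55349663 -0.28687127  0.38263992] [-0.2920499  -0.00532361 -0.95638826] 297.3186396354542 251.46310972310926 190.83522737573105
```

View pics/w1.png

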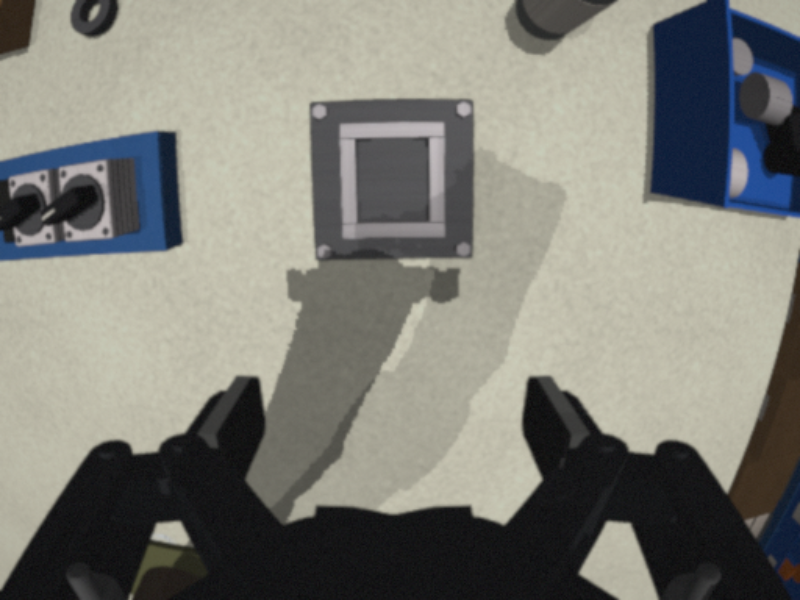

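The wrist view shows the fixture's light walls, with outer corners at about (340,123), (445,122), (443,236) and (343,238). I'll cast these, then look at the head in the tray from close by.

```bash
cat >> h.py <<'E'
def wray(im,uv,z):
    p=np.array([(uv[0]-im['cx'])/im['fx'],(uv[1]-im['cy'])/im['fy']]); th=np.hypot(*p)
    d=np.r_[p*np.sin(th)/max(th,1e-9),np.cos(th)]@im['R']; c=-im['R'].T@im['t']; return c+d*(z-c[2])/d[2]
def wrect(im,mask,box,z,name):
    k=.64; m=np.zeros(mask.shape,np.uint8); u0,v0,u1,v1=[int(a*k) for a in box]; m[v0:v1,u0:u1]=mask[v0:v1,u0:u1]
    m=cv2.morphologyEx(m,cv2.MORPH_CLOSE,np.ones((3,3)))
    c=max(cv2.findContours(m,cv2.RETR_EXTERNAL,cv2.CHAIN_APPROX_NONE)[0],key=cv2.contourArea)[:,0]
    P=np.array([wray(im,p,z)[:2] for p in c]); (x,y),(w,h),a=cv2.minAreaRect((P*1000).astype(np.float32))
    print(name,round(x,1),round(y,1),'size',round(w,1),round(h,1),'ang',round(a,2)); return x,y,a
def hsv(im):
    h=cv2.cvtColor(im['color'],cv2.COLOR_RGB2HSV).astype(int); return h[...,0],h[...,1],h[...,2]
def save(im,n): cv2.imwrite(f'pics/{n}.png',cv2.resize(im['color'][:,:,::-1],(800,600)))
E
python3 - <<'E'
from h import *
im=dict(np.load('pics/wrist.npz')); H,S,V=hsv(im)
for th in (95,105,115): wrect(im,((S<50)&(V>th)).astype(np.uint8),(330,113,455,246),.024,'walls')
wrect(im,((V<105)&(S<60)).astype(np.uint8),(300,85,485,255),.012,'plate')
wrect(im,((V<95)).astype(np.uint8),(350,130,435,228),.012,'floor')
for n in [(350,180),(437,180),(395,130),(395,230),(325,180),(395,180)]: print(n,im['color'][int(n[1]*.64),int(n[0]*.64)])
R=down(np.radians(91.8)); manip.move_pose([.60,.248,.24],R)
im=grab('wrist'); save(im,'w2')
s=manip.state(); print(s['time'],s['tcp_pos'])
E
```

```text
walls 538.8 -287.1 size 91.8 82.3 ang 1.74
walls 539.2 -286.6 size 90.6 80.4 ang 1.51
walls 538.9 -286.9 size 89.9 79.9 ang 1.51
plate 540.4 -287.2 size 124.6 128.4 ang 1.42
floor 538.2 -287.1 size 66.7 56.8 ang 2.1
(350, 180) [173 167 170]
(437, 180) [183 177 179]
(395, 130) [186 180 182]
(395, 230) [144 139 140]
(325, 180) [81 81 82]
(395, 180) [86 86 86]
3.8667 [0.60044223 0.24674524 0.23972389]
```

View pics/w2.png

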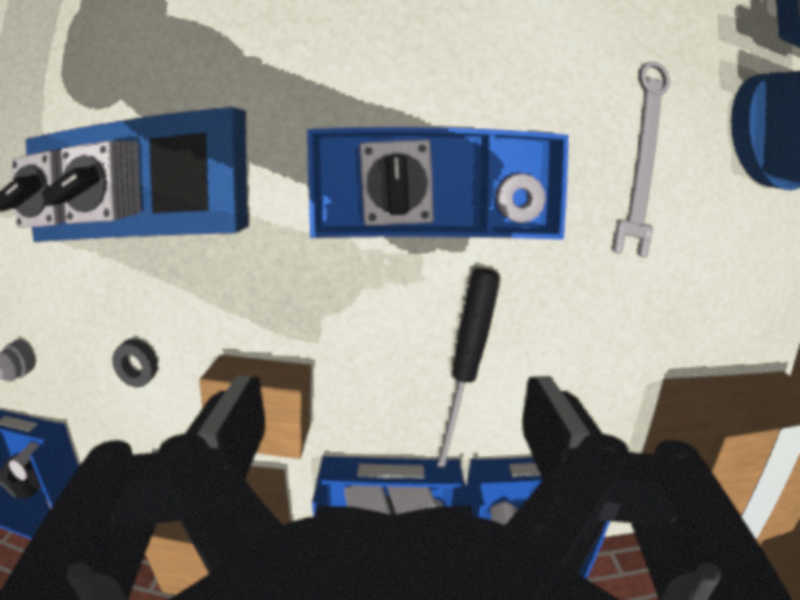

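The head is at (396,183), square in the tray with its knob bar along x. The pad is at (180,172). I'll measure both here, then grasp the head and lift it.

```bash
python3 - <<'E'
from h import *
im=dict(np.load('pics/wrist.npz')); H,S,V=hsv(im)
x,y,a=wrect(im,((S<60)&(V>90)).astype(np.uint8),(340,125,450,235),.048,'head')
wrect(im,((V<70)&(S<130)).astype(np.uint8),(140,122,218,225),.036,'pad')
wrect(im,((S>110)&(H>100)&(H<130)).astype(np.uint8),(300,115,575,245),.040,'tray')
if a>45:a-=90
assert abs(x-541)<5 and abs(y-248)<5 and abs(a)<6
R=down(np.radians(90+a)); X,Y=x/1000,y/1000
z=.004+.018
manip.move_pose([X,Y,.14],R); manip.line_to([X,Y,z],R)
s=manip.state(); print(s['tcp_pos'],s['wrist_force'])
manip.command_gripper(.03); s=manip.state(); print(s['time'],s['width'],s['tcp_pos'],s['wrist_force'])
if s['width']>.04:
    manip.line_to([X,Y,.17],velocity=.12); s=manip.state(); print(s['time'],s['width'],s['tcp_pos'],s['wrist_force'])
    im=grab('wrist'); save(im,'w3'); grab('scene')
E
```

```text
head 541.2 246.5 size 59.8 50.0 ang 4.8
pad 532.9 72.8 size 61.2 50.3 ang 0.9
tray 539.9 278.9 size 81.0 194.4 ang 1.74
[0.54186284 0.24731073 0.02310856] [ 0.62214012 -0.55215615 -0.17265342]
5.7583 0.049158917157475945 [0.54168097 0.24727134 0.02314708] [-0.06553696 -0.02437041  5.88403962]
7.1417 0.048717484804423124 [0.54092363 0.24599759 0.16904201] [ 0.40961454 -1.04010387 -5.37795315]
```

View pics/w3.png

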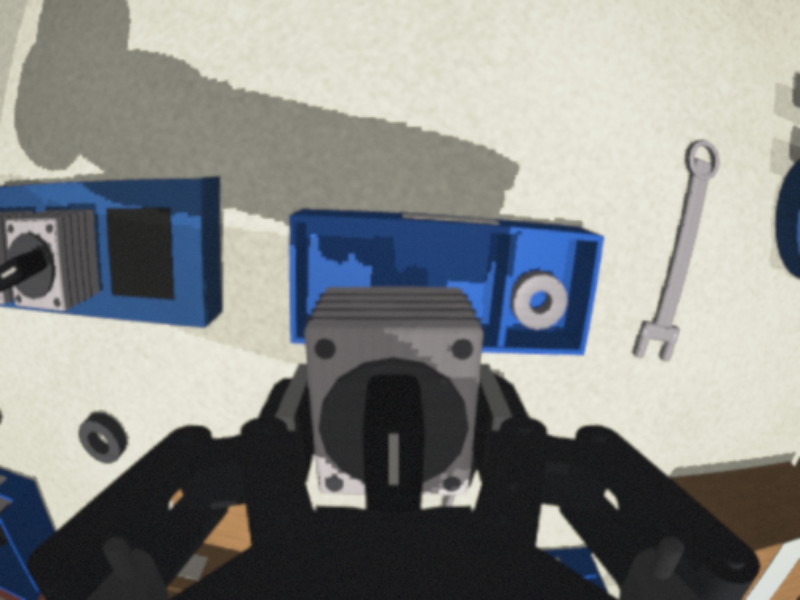

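The head is held squarely. The bolt holes on its top are at (325,349), (462,348), (335,485) and (452,485). I'll measure the head's offset in the hand from these, then carry it over the fixture.

```bash
python3 - <<'E'
from h import *
im=dict(np.load('pics/wrist.npz')); s=manip.state()
z=s['tcp_pos'][2]-.0191+.044
P=np.array([wray(im,(u*.64,v*.64),z) for u,v in((325,349),(462,348),(335,485),(452,485))])
print(P.round(4)); O=s['orientation']; off=(P.mean(0)-s['tcp_pos'])@O; print('offset tool',off.round(4))
t=wray(im,(395*.64,321*.64),z); print('front edge',((t-s['tcp_pos'])@O).round(4))
F=np.array([.539,-.287]);R=down(np.radians(91.5))
manip.move_pose([*F,.17],R)
manip.line_to([*F,.085],R,velocity=.1)
manip.sleep(.2);s=manip.state();print(s['time'],s['tcp_pos'],s['wrist_force'],s['width'],s['orientation'][:2,1])
im=grab('wrist'); save(im,'w4')
im=grab('top'); im=grab('scene'); a=im['color'][230:330,120:230]; cv2.imwrite('pics/s4.png',cv2.resize(a[:,:,::-1],None,fx=6,fy=6))
E
```

```text
[[0.5187 0.2249 0.194 ]
 [0.5151 0.2627 0.194 ]
 [0.5671 0.2291 0.194 ]
 [0.5638 0.2669 0.194 ]]
offset tool [-0.0002 -0.0003 -0.0249]
front edge [ 0.0323  0.0001 -0.0249]
10.3667 [ 0.53940056 -0.28710723  0.08573194] [ 4.00168140e-01  3.27197836e-03 -5.51199422e+00] 0.048799263357345773 [-0.02605489  0.99966038]
```

View pics/w4.png

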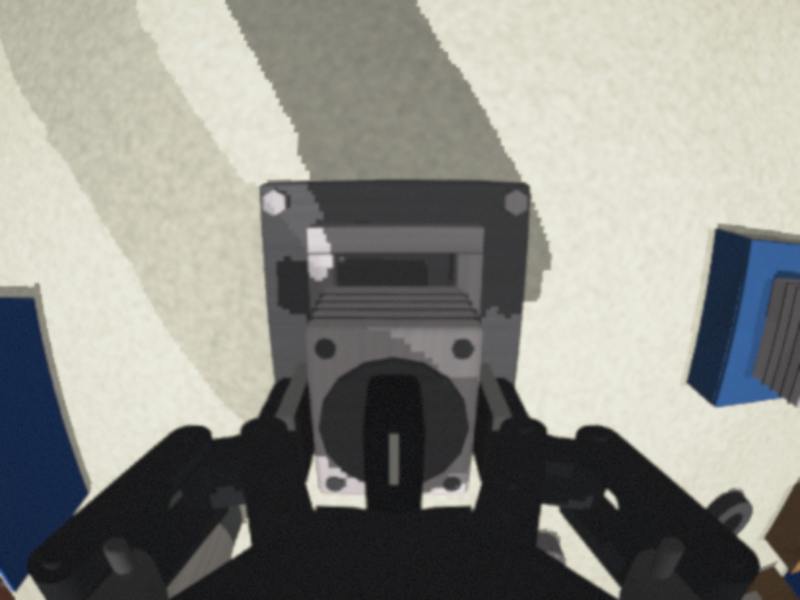

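The head is centred over the fixture. The near wall's outer corners are at (307,227) and (484,227), and the plate's near corners at (262,184) and (528,184). I'll cross-check with these before lowering.

```bash
python3 - <<'E'
from h import *
im=dict(np.load('pics/wrist.npz'))
for n,l,r,z,hd in(('wall',(307,227),(484,227),.024,.045),('plate',(262,184),(528,184),.012,.065)):
    A,B=[wray(im,np.array(p)*.64,z)[:2] for p in(l,r)]
    e=B-A; e/=np.hypot(*e); nrm=np.array([e[1],-e[0]]); nrm*=np.sign(nrm[0])
    print(n,A.round(4),B.round(4),'len',np.hypot(*(B-A)).round(4),'ang',np.degrees(np.arctan2(nrm[1],nrm[0])).round(2),'centre',((A+B)/2+nrm*hd).round(4))
E
```

```text
wall [ 0.495  -0.3272] [ 0.4928 -0.248 ] len 0.0793 ang 1.6 centre [ 0.5389 -0.2863]
plate [ 0.4761 -0.3513] [ 0.4726 -0.2253] len 0.1261 ang 1.61 centre [ 0.5393 -0.2865]
```

```bash
python3 - <<'E'
from h import *
F=np.array([.5388,-.2866]);R=down(np.radians(91.55))
def st(n):
    s=manip.state();print(n,round(s['time'],2),s['tcp_pos'].round(4),s['wrist_force'].round(1),round(s['width'],4));return s
manip.line_to([*F,.050],R,velocity=.08);s=st('a')
f0=s['wrist_force'][2]; ok=False
for z in (.040,.035,.032,.0305,.0295):
    manip.line_to([*F,z],R,velocity=.05);s=st(z)
    if s['wrist_force'][2]>f0+4:
        ok=s['tcp_pos'][2]<.0335; break
print('ok',ok)
if ok:
    manip.command_gripper(.085);s=st('open')
    manip.line_to([*F,.14],R,velocity=.15);st('up')
    manip.line_to([.60,-.2866,.17],R,velocity=.2)
    im=grab('wrist');save(im,'w5')
E
```

```text
a 11.11 [ 0.5388 -0.2863  0.0497] [ 0.5  0.2 -4.5] 0.0488
0.04 11.46 [ 0.5385 -0.2866  0.0397] [-0.3 -0.3 -5.3] 0.0489
0.035 11.71 [ 0.5385 -0.2866  0.0347] [ 0.9  1.  -5.6] 0.0488
0.032 11.96 [ 0.5386 -0.2866  0.0318] [-0.6  1.4 -5.9] 0.049
0.0305 12.21 [ 0.5391 -0.2866  0.0312] [-2.1 -1.3  0.9] 0.049
ok True
open 12.66 [ 0.539  -0.2866  0.0306] [0.4 1.3 0.5] 0.0847
up 13.54 [ 0.538  -0.2868  0.139 ] [-0.6 -0.5 -0. ] 0.0848
```

View pics/w5.png

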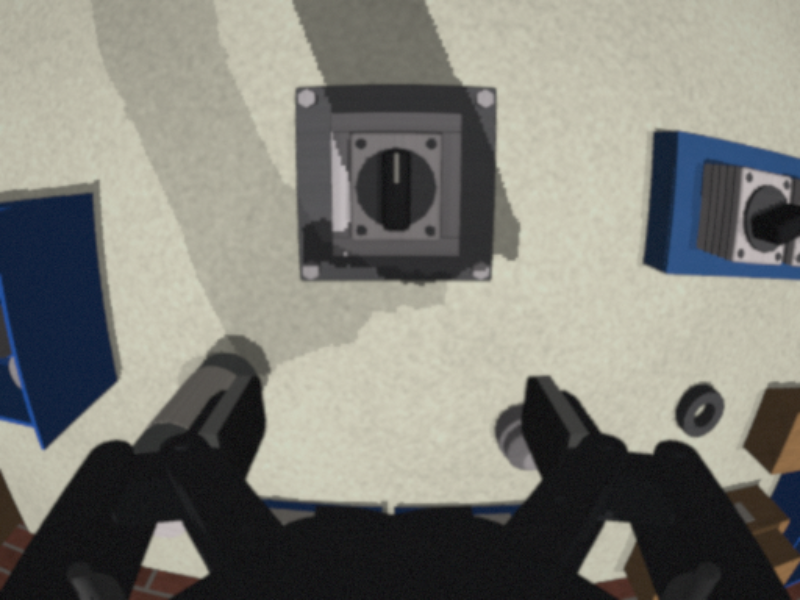

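The head sits flat in the pocket with its knob along x at (396,188). Next I'll pinch the knob and turn it clockwise.

```bash
python3 - <<'E'
from h import *
F=np.array([.5388,-.2866]);r=np.radians
def st(n):
    s=manip.state();print(n,round(s['time'],2),s['tcp_pos'].round(4),s['wrist_force'].round(1),s['wrist_torque'].round(2),round(s['width'],4));return s
manip.line_to([*F,.14],down(r(91.55)),velocity=.2)
manip.line_to([*F,.068],down(r(91.55)),velocity=.12);st('at')
manip.command_gripper(.0);s=st('grip')
assert .010<s['width']<.018
for d in (12,24,36,48,58,66,71):
    manip.line_to([*F,.068],down(r(91.55-d)),velocity=.1);s=st(d)
manip.sleep(.3);print(s['orientation'][:2,1])
manip.command_gripper(.085);st('open')
manip.line_to([*F,.15],velocity=.15)
manip.move_pose([.60,-.2866,.17],down(r(91.55)))
st('look');im=grab('wrist');save(im,'w6')
E
```

```text
at 15.32 [ 0.5395 -0.2863  0.0685] [-0.1  0.3  0.8] [ 0.01  0.03 -0.01] 0.0849
grip 15.97 [ 0.5389 -0.2866  0.0684] [-2.  -0.4  3. ] [-0.04  0.22 -0.04] 0.0128
12 16.33 [ 0.5391 -0.2865  0.0684] [ 0.3 -0.1  3.2] [0.02 0.1  0.08] 0.013
24 16.69 [ 0.5392 -0.2864  0.0683] [-0.   1.1  5.4] [0.02 0.06 0.1 ] 0.0129
36 17.05 [ 0.5392 -0.2864  0.0683] [0.3 1.9 6.1] [0.07 0.02 0.  ] 0.0128
48 17.41 [ 0.5392 -0.2864  0.0683] [0.1 1.2 5.7] [ 0.07 -0.06 -0.03] 0.0124
58 17.73 [ 0.5392 -0.2864  0.0683] [-0.3  0.9  6.2] [ 0.14 -0.08 -0.06] 0.0125
66 18.02 [ 0.5392 -0.2865  0.0683] [-0.5  0.7  6.4] [ 0.14 -0.04 -0.14] 0.0128
71 18.27 [ 0.5392 -0.2865  0.0683] [-0.1  0.9  6.1] [ 0.11 -0.05 -0.14] 0.0123
[0.93371993 0.35800356]
open 19.27 [ 0.5388 -0.2866  0.068 ] [0.4 0.1 0.1] [-0.01 -0.04 -0.03] 0.0849
look 21.09 [ 0.5995 -0.2866  0.1692] [-0.4 -0.2  0.5] [ 0.02 -0.04 -0.01] 0.0854
```

View pics/w6.png

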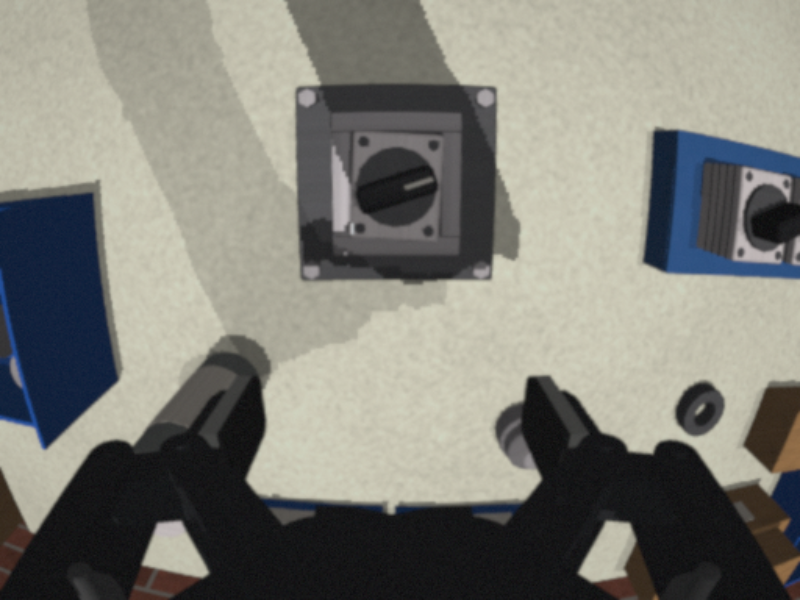

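The knob bar now runs from (358,200) to (437,178), about 70° clockwise of the head and matching the mates. The head has twisted about 2.5° within the pocket play. I'll grip it crosswise along its x, lift, and hover over the pad.

```bash
python3 - <<'E'
from h import *
F=np.array([.5388,-.2866]);r=np.radians
def st(n):
    s=manip.state();print(n,round(s['time'],2),s['tcp_pos'].round(4),s['wrist_force'].round(1),round(s['width'],4));return s
im=dict(np.load('pics/wrist.npz'))
P=np.array([wray(im,np.array(p)*.64,.056)[:2] for p in((364,142),(434,145),(360,229),(428,231))])
d=P[2]+P[3]-P[0]-P[1]; yaw=np.degrees(np.arctan2(d[1],d[0])); print('head',P.mean(0).round(4),'yaw',yaw.round(2))
d=np.diff([wray(im,np.array(p)*.64,.089)[:2] for p in((358,200),(437,178))],axis=0)[0]; print('bar',np.degrees(np.arctan2(d[1],d[0])).round(1))
a=r(np.clip(yaw,-4,2)); R=down(a); F=P.mean(0) if np.hypot(*(P.mean(0)-F))<.004 else F
manip.move_pose([*F,.14],R)
manip.line_to([*F,.032],R,velocity=.1);st('down')
manip.command_gripper(.03);s=st('grip')
assert s['width']>.055
manip.line_to([*F,.17],R,velocity=.12);st('lift')
R=down(r(.9)); manip.move_pose([.533,.073,.19],R); manip.line_to([.533,.073,.13],R,velocity=.1); manip.sleep(.2);st('hover')
im=grab('wrist');save(im,'w7')
E
```

```text
head [ 0.5392 -0.2867] yaw -1.65
bar 107.4
down 23.8 [ 0.5399 -0.2867  0.0328] [-0.3 -1.3 -0.2] 0.085
grip 24.16 [ 0.5394 -0.2869  0.0329] [-1.5 -0.9  5.1] 0.0587
lift 25.46 [ 0.5386 -0.2867  0.169 ] [ 0.2  0.4 -5.9] 0.0587
hover 27.76 [0.5334 0.0732 0.1307] [-0.4 -0.9 -5.6] 0.0584
```

View pics/w7.png

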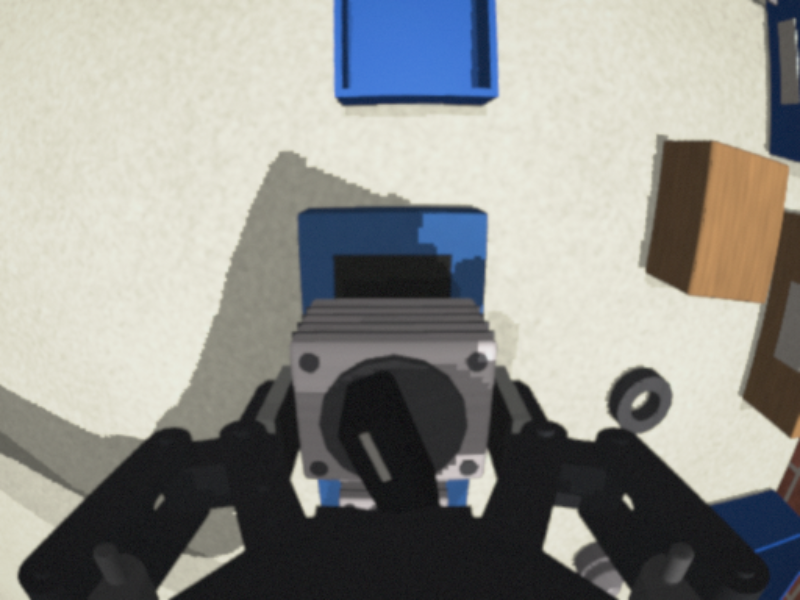

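The head is held crosswise with its knob turned. The holes are at (309,362), (478,361), (319,468) and (468,467), the pad's +y edge runs (334,256)–(451,256), and the shelf's end runs (299,212)–(487,212).

```bash
python3 - <<'E'
from h import *
im=dict(np.load('pics/wrist.npz')); s=manip.state(); t=s['tcp_pos']; zt=t[2]-.0209+.044
P=np.array([wray(im,np.array(p)*.64,zt) for p in((309,362),(478,361),(319,468),(468,467))]);print(P.round(4))
print('off world',(P.mean(0)-t).round(4)); d=(P[1]+P[3]-P[0]-P[2]);print('head yaw',np.degrees(np.arctan2(d[1],d[0])).round(2))
for n,l,r,z,hd in(('pad',(334,256),(451,256),.036,.026),('shelf',(299,212),(487,212),.035,.110-.062)):
    A,B=[wray(im,np.array(p)*.64,z)[:2] for p in(l,r)]
    e=B-A; L=np.hypot(*e); e/=L; nrm=np.array([e[1],-e[0]])
    print(n,'len',L.round(4),'ang',np.degrees(np.arctan2(e[1],e[0])).round(2),'centre',((A+B)/2+nrm*hd).round(4))
H,S,V=hsv(im); 
for row in (150,158): 
    x=np.where((V[row,195:310]<70)&(S[row,195:310]<130))[0]+195; print('row',row,x.min() if len(x) else 0,x.max() if len(x) else 0)
E
```

```text
[[0.509  0.0912 0.1537]
 [0.5574 0.0923 0.1537]
 [0.5098 0.053  0.1537]
 [0.5579 0.0541 0.1537]]
off world [ 0.0002 -0.0005  0.0231]
head yaw 1.33
pad len 0.0613 ang 0.94 centre [0.5333 0.0718]
shelf len 0.0978 ang 0.95 centre [0.5336 0.0733]
row 150 0 0
row 158 0 0
```

```bash
python3 - <<'E'
from h import *
F=np.array([.5332,.0732]);R=down(np.radians(.9))
def st(n):
    s=manip.state();print(n,round(s['time'],2),s['tcp_pos'].round(4),s['wrist_force'].round(1),round(s['width'],4));return s
manip.line_to([*F,.072],R,velocity=.08);s=st('a')
f0=s['wrist_force'][2]; ok=False
for z in (.063,.059,.057,.0558,.0548,.0538):
    manip.line_to([*F,z],R,velocity=.04);s=st(z)
    if s['wrist_force'][2]>f0+3.5: ok=s['tcp_pos'][2]<.059; break
print('ok',ok)
if ok:
    manip.command_gripper(.085);st('open')
    manip.line_to([*F,.16],R,velocity=.12)
    manip.move_pose([.5332,.0,.25],R); st('up'); im=grab('wrist'); save(im,'w8'); grab('top'); grab('scene')
E
```

```text
a 28.68 [0.5335 0.0736 0.0723] [ 0.1 -0.3 -5.5] 0.0585
0.063 29.06 [0.533  0.073  0.0628] [ 0.5 -0.  -5. ] 0.0585
0.059 29.31 [0.533  0.0731 0.0588] [ 0.  -0.2 -4.7] 0.0586
0.057 29.56 [0.5331 0.0731 0.0569] [-0.1  0.2 -5.7] 0.0587
0.0558 29.81 [0.5334 0.0734 0.056 ] [ 0.   0.4 -4.9] 0.0592
0.0548 30.06 [0.5334 0.0734 0.0559] [-1.9 -1.2  4.6] 0.0588
ok True
open 30.44 [0.5334 0.0734 0.0549] [-0.3  0.8 -0.4] 0.085
up 32.0 [ 5.330e-01 -5.000e-04  2.496e-01] [-1.3  0.4 -0.2] 0.0852
```

View pics/w8.png

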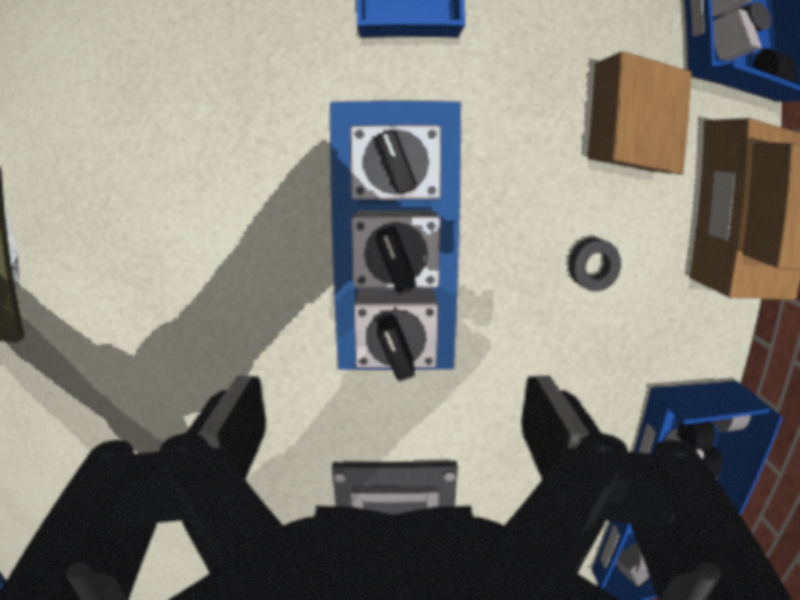

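The three heads stand in a straight row at (396,162), (396,252) and (396,336), with their knobs parallel. I'll run one numeric check and hand in.

```bash
python3 - <<'E'
from h import *
im=dict(np.load('pics/wrist.npz')); H,S,V=hsv(im)
wrect(im,((S<60)&(V>75)).astype(np.uint8),(342,118,448,206),.079,'head')
P=np.array([wray(im,np.array(p)*.64,.079)[:2] for p in((360,135),(432,135),(361,189),(432,189))]);print(P.mean(0).round(4))
M=np.array([wray(im,np.array(p)*.64,.079)[:2] for p in((359,226),(432,226),(361,282),(432,281))]);print('mate',M.mean(0).round(4))
manip.hand_in()
E
```

```text
head 532.9 72.2 size 59.7 51.0 ang 1.0
[0.5339 0.0726]
mate [0.5348 0.0095]
the job is handed in; nothing more can be done
```

The clutch head is on the empty place's pad with its knob in the second detent, and I handed the job in at about 32 s of the 72 s allowed. The hand-in reports no verdict.

I lifted the head out of the tray by its y sides, set it flat in the fixture and let go. I then pinched the knob and turned it 71° clockwise. After that I gripped the head again along its x, set it down on the pad and backed away clear of everything.

**Last checks:**
- **Position:** the head measured (0.533, 0.072) m with a yaw of 1.0°. My estimate for the pad was (0.533, 0.073) m and 0.9°.
- **Seating:** touchdown height puts the underside at about 35 mm, level with the shelf top.
- **Knob:** seen in the fixture, the bar was about 71° (1.24 rad) from the head's x. That matches the 1.2 rad stop within measuring error. In the final picture it is parallel to the finished heads' knobs.
- **Finished heads:** the nearest one measured within about 1.5 mm of its start. The other I judged only by eye, and it stood in line.
- **Disagreements:** estimates of the pad's centre differed by up to 2.6 mm in y between views. The head twisted about 3° in the fixture's play while the knob was turned, which I allowed for in the second grip. No check failed.

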